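Hang the work lamp by its keyhole on the board's screw

TASK

Hang the cordless work lamp on the screw that stands out of the upright tool board: hold its back lightly against the screw and feel for the keyhole until the screw head drops in, then pull the lamp down firmly until its spring catch has snapped past the screw and it is fully home. Never force the lamp against the screw or the board; leave it hanging straight and still, and leave the tape measure where it is.

Things in the scene. Friction and masses are not known exactly. Their poses are not given: they have to be found in the camera images.
- lamp_centre (a point): Cordless work lamp: loose upright grey plastic box, 48 deep (its x) x 58 wide (y) x 150 high (z), about 0.33 kg, standing on the bench. This point is its centre, 75 mm above its underside. +x points out of its flat back, -x out of its front with the white lens. Grip it across y by its flat sides, near the top.
- lamp_keyhole (a point): Centre of the keyhole's entry in the lamp's back face, 24 mm behind and 21 mm above the lamp's centre; axes as the lamp's. Entry 17 mm wide, through a plate 4 mm thick into a pocket 10 mm deep. A slot 7 mm wide, too narrow for the screw head, runs straight up from it. All of the back below the entry is flat and closed.
- lamp_slot_end (a point): Where the screw's shank lies when the lamp is fully home: 23 mm above the keyhole entry's centre, in the back face. On the way the shank meets the spring catch 7 to 9 mm above the entry's centre and has passed it some 18 mm above. The lamp's own weight does not push it past; a further downward push of about 3 to 12 N does, and the catch then closes behind the shank.
- board: Upright plywood tool board, 300 wide (its y) x 18 thick (x) x 185 high, fixed to the bench, foot behind. Origin at the bench, in the middle of thickness and width. Its flat front face looks along its -x, 9 mm before the origin. Two screwdrivers hang in ledges more than 80 mm to either side of the middle. Pressing or pulling the lamp on it with up to 15 N is gentle; over 25 N is forcing it.
- board_face (a point): Point on the board's front face, on its middle line, 155 mm above the bench. Near it one steel screw stands straight out: head 13 mm across, 4 mm thick; shank 5 mm; 7 mm clear between head and face (head's front 11 mm out). It is on the middle line, but its height was set by eye and is not given: up to 13 mm above or below this point. Find it by eye or feel.
- lamp_catch (a joint): Spring catch in the lamp's keyhole slot, travel in m: 0 = free, across the slot; over 0.0022 while the screw's shank is passing it; about 0.0013 when the shank is fully home and the catch has closed behind it.
- tape_measure: Tape measure, 38 x 74 x 65 mm, loose, standing before the board on its -y side, to be left alone; origin at its underside.

How it is judged (in metres and radians):
On the way, in this order (a step that is already met when the one before it is completed fails the run):
1. the screw head is in the keyhole: the lamp's back is against the board at the height of the screw (x of lamp_keyhole in the frame of board above -0.0145 m and y of lamp_keyhole in the frame of board between -0.005 and 0.005 m and height (world z) of lamp_centre between 0.095 and 0.155 m), for 0.1 s.
2. pulled down, the screw's shank pushes the spring catch aside (value of joint lamp_catch above 0.0022 m).
At the end, for the whole second after the job is handed in: The lamp hangs at rest on the screw, its back within 5.5 mm of the board's face and on the board's middle line to 6 mm, upright to 0.12 rad, its centre 93 to 128 mm above the bench, the spring catch closed behind the screw's shank (reading 0.7 to 2.2 mm) (value of joint lamp_catch between 0.0007 and 0.0022 m and x of lamp_keyhole in the frame of board above -0.0145 m and y of lamp_keyhole in the frame of board between -0.006 and 0.006 m and height (world z) of lamp_centre between 0.093 and 0.128 m and angle between lamp_centre's own z axis and vertical below 0.12 rad and linear speed of lamp below 0.02 m/s); the robot touches nothing.
It fails at once if the lamp is forced against the screw or the board: their contact forces add up to more than 40 N (contact force between lamp and board above 40 N).
It fails at once if the tape measure is moved by more than 40 mm (distance of tape_measure from where it was at the start of the episode above 0.04 m).
It also fails if it takes over 67 s, if anything falls off the work surface, if the arm or the gripper's body presses on something with over 40 N, if the wrist force passes 120 N, or if a joint passes its speed limit or range.

ROBOT

A 6-joint arm with a two-finger parallel gripper is mounted at the origin on the work surface; the furniture and walls round the work are solid. World frame = base frame: x ahead of the robot, y to its left, z up, the work surface at z = 0. Lengths are in mm, angles in rad, forces in N, time in s.
With the tool pointing down it reaches from about 300 to 750 mm from the base axis. Payload 8.5 kg.
Tool frame: the origin (TCP) lies between the finger pads; the fingertips stand 14 mm ahead of it and the grasp point (between the pads) lies 5 mm behind it; z points along the fingers, y is the line along which they close (so a half turn about z gives the same grasp; the last joint's range is limited). The gripper opens to 85 mm and grips with 20 to 120 N. Pads are 22 mm wide; open, the fingers measure 114 mm over their backs; the gripper's body (76 mm by 85 mm) begins 54 mm behind the grasp point. The pads swing forward as they close: fully open they stand 13 mm farther back than shut.
Start: joints at [1.111, 0.381, 1.297, -0, 1.464, -0.215], TCP at [133.291, 533.586, 245.322] pointing down, gripper open.
Joint ranges: [-3.11, 3.11], [-0.89, 2.33], [0.22, 2.48], [-1.42, 4.56], [0.17, 2.85], [-2.88, 2.88]. Speed limits (rad/s): [2.39, 2.39, 3.14, 3.14, 3.14, 3.14].

INTERFACE

Orientations are given as a unit quaternion [x, y, z, w].
In Python, from rig import r gives the robot as it stands. The module is installed in compiled form; this text tells all that it offers.
- The arm moves only by the shell command python3 -m crank 'ROWS' [FORCE]. ROWS is JSON, one flat list of numbers, 7 for each row, row after row: the shift along the tool's x, y, z in units of 40 mm (1.0 is 40 mm), then the turn, a rotation vector about the tool's x, y, z in units of 6 degrees (1.0 is 6 degrees), then the finger opening in mm, from 0 to 85.4. A call has 1 to 5 rows; each row shifts and turns the commanded pose from where the row before left it, along the tool's axes as they then stand; what a row does not reach is not made up. A row lasts 1/12 s, in which the tool goes at most 41.7 mm and 7.16 degrees, less where a joint would pass 70% of its speed; a pose out of reach is approached as far as the arm can. A call is refused whole if a number of a shift passes 1 or a number of a turn 1, either way. A call with a gripper value outside its range is refused whole. The fingers move at their own pace and stop on an object; FORCE is the grip in N (left out, the last holds). Time passes only in rows, so rows that do not move let the fingers close. It gives the time, the measured TCP pose, the force, the opening and the grip force at its end, in the units of the state.
- r.state(): the state, without advancing time (a new reading comes with each control period).
- r.snapshot(name): name is "scene" or "top" or "wrist"; returns a dict with "color" (420x560x3 uint8, red, green, blue), "vertical_fov" (degrees; the focal length in pixels is half the picture's height over the tangent of half this angle, whatever the lens; pixels are square), "cx", "cy" (the principal point, pixels), "R" (3x3) and "t" (3): a world point X has camera coordinates R X + t. Camera axes: x right, y down, z forward; pixel columns grow to the right and rows downward; lengths in mm; the calibration is good to about 2 mm. The wrist camera is an equidistant fisheye: a pixel r from the principal point sees the ray r / f radians off the axis. A picture is of the moment at which its call begins. There is no depth.
- r.job_done(): hands the job in; it is judged then, once.
Trained networks look in a picture, given as the dict that the camera call returned (one of the last four; its "shot" number tells which), for a name from the list of things; names that differ only in an ending like _2 or _b are one class to them, and where a whole thing is asked for, a point or a joint stands for the part that bears it (a point fixed in the world has none). Each returns a list of dicts, best first, with "score" (0 to 1); they miss things now and then, are a little off and sometimes report something else, mostly with a low value. They report only what shows in the picture. A call takes as long as a camera call.
- r.search_frame(thing, picture): "xy" ([column, row] in pixels, amid what is visible of it).
The state is a dict: "clock": time; "joint_positions": joint angles; "dq": joint speeds; "joint_torque": joint torques, N m; "eef_pos": TCP position; "tcp_rot": TCP orientation; "wrist_force": force on the tool from outside, world axes, zero at the start; "wrist_torque": the same for the moment, N m; "opening": opening from 0.0 (shut) to 1.0 (fully open); "grasp_force": force on a finger pad.
Only numpy, scipy, OpenCV 4.12 (cv2) and the standard library are available. Lean on these libraries where they do the work, as an engineer would, in place of code of your own. Each camera call takes 0.05 s, during which the arm holds its last target. There are 200 camera calls.

## Working session

There is one attempt and no reset: what is moved stays moved. The work goes in short steps, Python scripts to look and compute and a shell command to move; the robot and the scene stay as the last step left them, time stands still between calls to the robot, and variables do not carry over. Pictures are saved under pics/ and viewed, at most 10 in all, crops included, and the job is handed in when it is done.

```bash
mkdir -p pics; cat > h.py <<'E'
import numpy as np, cv2
from rig import r
from scipy.spatial.transform import Rotation as Ro
def ray(p,uv,fish=False):
    f=p["color"].shape[0]/2/np.tan(np.radians(p["vertical_fov"])/2)
    d=np.array([uv[0]-p["cx"],uv[1]-p["cy"]])/f
    if fish:
        t=np.hypot(*d); v=np.array([*(d/max(t,1e-9)*np.sin(t)),np.cos(t)])
    else: v=np.array([*d,1.])
    R=np.array(p["R"]);return -R.T@np.array(p["t"]),R.T@v
def onplane(p,uv,z,fish=False):
    c,v=ray(p,uv,fish); return c+v*(z-c[2])/v[2]
def proj(p,X,fish=False):
    f=p["color"].shape[0]/2/np.tan(np.radians(p["vertical_fov"])/2)
    c=np.array(p["R"])@np.array(X,float)+np.array(p["t"])
    if fish:
        n=np.hypot(c[0],c[1]);k=f*np.arctan2(n,c[2])/n;return np.array([p["cx"]+k*c[0],p["cy"]+k*c[1]])
    return np.array([p["cx"]+f*c[0]/c[2],p["cy"]+f*c[1]/c[2]])
def tri(rays):
    A=np.zeros((3,3));b=np.zeros(3)
    for c,v in rays:
        v=v/np.linalg.norm(v);P=np.eye(3)-np.outer(v,v);A+=P;b+=P@c
    return np.linalg.solve(A,b)
def save(p,n,crop=None,s=1):
    im=p["color"][...,::-1]
    if crop: im=im[crop[1]:crop[3],crop[0]:crop[2]]
    cv2.imwrite("pics/"+n,cv2.resize(np.ascontiguousarray(im),None,fx=s,fy=s,interpolation=cv2.INTER_CUBIC))
E
python3 - <<'E'
from h import *
s=r.state();print({k:np.round(v,3).tolist() for k,v in s.items()})
P={n:r.snapshot(n) for n in("scene","top","wrist")}
for n,p in P.items():
    c=-np.array(p["R"]).T@p["t"];print(n,p["vertical_fov"],p["cx"],p["cy"],c.round(),np.round(p["R"],3).tolist())
    for t in("lamp_centre","board","tape_measure"):
        print(t,[(np.round(d["xy"]).tolist(),round(d["score"],2)) for d in r.search_frame(t,p)[:3]])
# montage
a=np.hstack([P["scene"]["color"],P["top"]["color"]])[...,::-1]
cv2.imwrite("pics/a.png",cv2.resize(P["scene"]["color"][...,::-1],(784,588)))
cv2.imwrite("pics/b.png",cv2.resize(P["top"]["color"][...,::-1],(784,588)))
import pickle;pickle.dump(P,open("P0.pkl","wb"))
E
```

```text
{'clock': 0.0, 'joint_positions': [1.111, 0.381, 1.298, -0.0, 1.464, -0.215], 'dq': [-0.001, -0.001, -0.001, -0.0, 0.0, 0.0], 'joint_torque': [-0.002, -44.846, -23.128, -0.0, 0.005, 0.0], 'eef_pos': [133.178, 533.34, 244.684], 'tcp_rot': [0.122, 0.993, -0.001, -0.0], 'wrist_force': [-0.47, 0.015, 0.092], 'wrist_torque': [-0.044, 0.044, 0.01], 'grasp_force': 0.0, 'opening': 0.998}
scene 52.36693494785621 279.4707059463225 214.04405380136154 [338. 833. 538.] [[-0.995, -0.104, -0.007], [-0.04, 0.44, -0.897], [0.096, -0.892, -0.441]]
lamp_centre [([279.0, 273.0], 0.73)]
board [([279.0, 192.0], 0.68)]
tape_measure [([312.0, 202.0], 0.73)]
top 42.65280617440061 281.6449354490767 212.78701114868247 [ 182.  -64. 1302.] [[-0.038, -0.999, 0.006], [-0.979, 0.036, -0.202], [0.201, -0.013, -0.979]]
lamp_centre [([177.0, 222.0], 0.9)]
board [([332.0, 206.0], 0.95)]
tape_measure [([366.0, 244.0], 0.84)]
wrist 65.70646984690485 279.01833107317873 205.35738961481306 [ 61. 551. 374.] [[0.242, 0.97, -0.001], [0.929, -0.231, 0.29], [0.281, -0.071, -0.957]]
lamp_centre [([112.0, 400.0], 0.63)]
board [([8.0, 390.0], 0.78)]
tape_measure []
```

View pics/a.png

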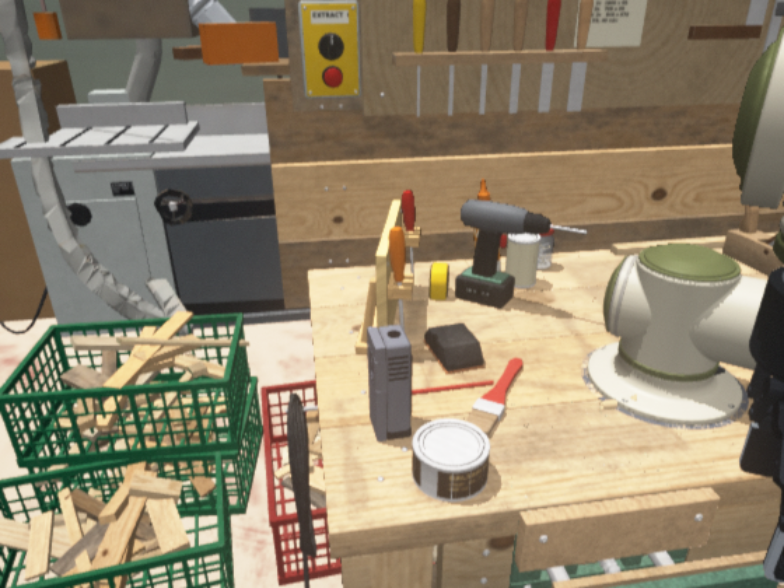

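View pics/b.png

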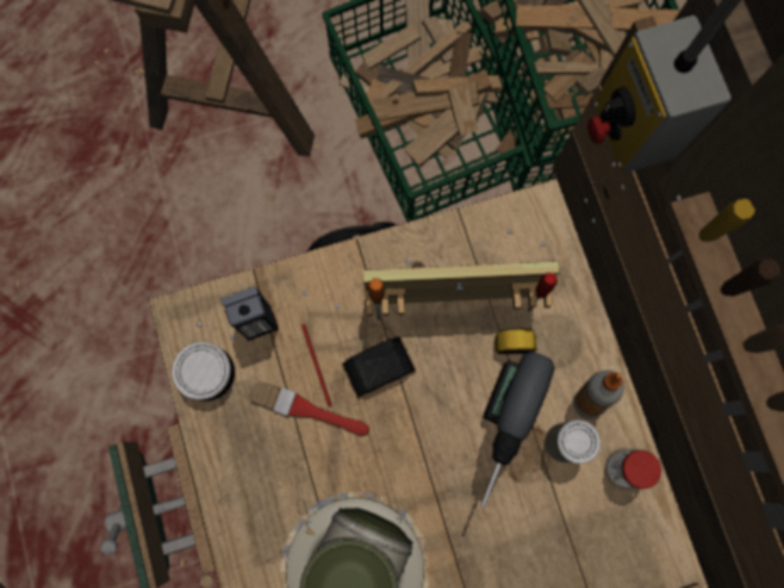

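The scene view shows the lamp at about (390,380) of 784 px, with the board edge-on behind it. The top view shows the lamp's top at (247,308) and the board's top edge from (365,272) to (557,267), with the screw head near (459,286). I'll zoom in to get the orientation.

```bash
python3 - <<'E'
import pickle,cv2,numpy as np
P=pickle.load(open("P0.pkl","rb"))
def c(n,x0,y0,x1,y1,w,h):return cv2.resize(np.ascontiguousarray(P[n]["color"][y0:y1,x0:x1,::-1]),(w,h),interpolation=cv2.INTER_CUBIC)
a=c("top",150,195,210,255,300,300); b=c("scene",250,220,305,320,165,300)
w=c("wrist",0,290,200,420,330,300)
d=c("top",250,180,410,230,795,250)
im=np.zeros((560,800,3),np.uint8); im[:300,:300]=a; im[:300,300:465]=b; im[:300,465:795]=w; im[305:555,:795]=d
cv2.imwrite("pics/c.png",im)
E
```

```text
(no output)
```

View pics/c.png

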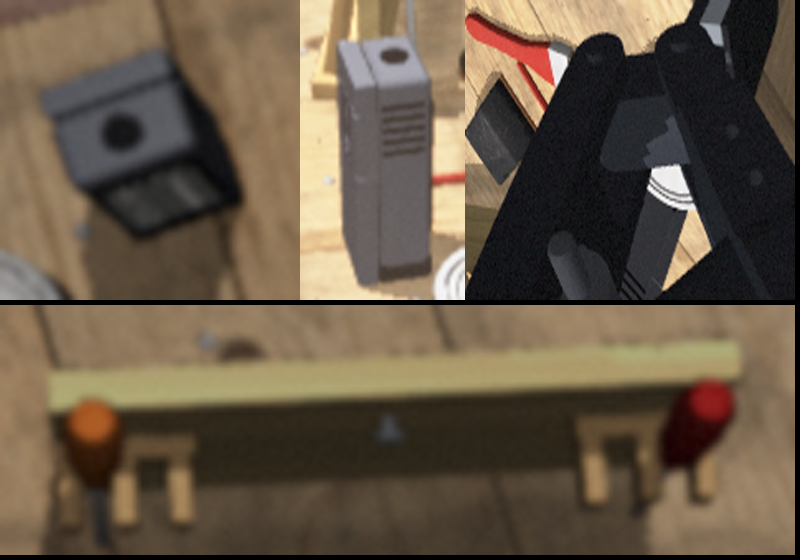

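The lamp's top quad, in original top-view pixels, is back (158,214)-(183,205) and front (168,232)-(190,225). The lens faces the robot. The board's front top edge runs (260,200.4)-(399,194) and the screw head is at about (328,204.5).

```bash
python3 - <<'E'
from h import *
import pickle
P=pickle.load(open("P0.pkl","rb"));p=P["top"]
q=[onplane(p,u,150) for u in((158,213.6),(183,205),(190,224.6),(167.6,232.2))]
print("lamp top",np.round(q,1).tolist(),"c",np.mean(q,0).round(1))
bl,br,fr,fl=q
print("w",np.linalg.norm(bl-br),np.linalg.norm(fl-fr),"d",np.linalg.norm(bl-fl),np.linalg.norm(br-fr))
e=(bl-br)+(fl-fr);print("yaw from y edges",np.arctan2(-e[0],e[1]));e=(bl-fl)+(br-fr);print("yaw x",np.arctan2(e[1],e[0]))
B=[onplane(p,u,185) for u in((260.1,200.4),(398.9,194),(398.3,187.4),(260,194))]
print("board",np.round(B,1).tolist());e=B[0]-B[1];e2=B[3]-B[2];print(np.linalg.norm(e),"yaw",np.arctan2(-e[0],e[1]),np.arctan2(-e2[0],e2[1]))
y=np.arctan2(-(e+e2)[0],(e+e2)[1]);n=np.array([np.cos(y),np.sin(y),0])
mid=(B[0]+B[1])/2;print("face mid",mid)
c,v=ray(p,(328.3,204.6));hp=mid-n*11
k=((hp-c)@n)/(v@n);X=c+k*v;print("screw",X,"lat",(X-mid)@np.array([-np.sin(y),np.cos(y),0]))
print("tape",onplane(p,r.search_frame("tape_measure",p)[0]["xy"] if 0 else (366,244),60))
E
```

```text
lamp top [[426.8, 190.2, 150.0], [444.0, 135.7, 150.0], [399.8, 120.5, 150.0], [384.8, 169.1, 150.0]] c [413.9 153.9 150. ]
w 57.15492436861563 50.78852004278103 d 46.96540119400524 46.74933071686025
yaw from y edges 0.30298398277603716
yaw x 0.39833680660057946
board [[440.1, -34.3, 185.0], [443.3, -331.2, 185.0], [457.8, -331.1, 185.0], [454.1, -34.5, 185.0]]
296.9263055641102 yaw 0.010739521216247879 0.012583719223992214
face mid [ 441.69151173 -182.76415781  185.        ]
screw [ 430.67476943 -181.39262837  161.88646299] lat 1.4999013096587142
tape [ 355.73092977 -274.55453734   60.        ]
```

```bash
cat > to.py <<'E'
import sys
from h import *
def rem(x,y,z,yaw):
    s=r.state();R=Ro.from_quat(s["tcp_rot"]).as_matrix();d=np.array([x,y,z])-s["eef_pos"]
    G=np.column_stack([[-np.cos(yaw),-np.sin(yaw),0],[-np.sin(yaw),np.cos(yaw),0],[0,0,-1]])
    print("t",round(s["clock"],2),"pos",np.round(s["eef_pos"],1),"F",np.round(s["wrist_force"],1),"open",round(s["opening"],3),"grip",round(s["grasp_force"],1))
    print("shift units",np.round(R.T@d/40,3),"turn units",np.round(Ro.from_matrix(R.T@G).as_rotvec()/np.radians(6),3))
if __name__=="__main__": rem(*map(float,sys.argv[1:5]))
E
Z="0,0,0,0,0,-1,85"
python3 -m crank '[0,0,0,0,0,-1,85, 0,0,0,0,0,-1,85, 0,0,0,0,0,-1,85, 0,0,0,0,0,-1,85, 0,0,0,0,0,-1,85]'
python3 -m crank '[0,0,0,0,0,-0.5,85, -0.3,-0.94,0,0,0,0,85, -0.3,-0.94,0,0,0,0,85, -0.3,-0.94,0,0,0,0,85, -0.3,-0.94,0,0,0,0,85]'
python3 -m crank '[-0.3,-0.94,0,0,0,0,85, -0.3,-0.94,0,0,0,0,85, -0.3,-0.94,0,0,0,0,85, -0.3,-0.94,0,0,0,0,85, 0,0,0,0,0,0,85]'
python3 to.py 412 153 260 0.33
python3 - <<'E'
from h import *
p=r.snapshot("wrist");print(np.array(r.search_frame("lamp_centre",p)[:2]));save(p,"d.png");import pickle;pickle.dump(p,open("W1.pkl","wb"))
E
```

```text
clock: 1.02
eef_pos: [133.3, 533.6, 245.4]
tcp_rot: [-0.142, 0.99, 0.0, 0.0]
wrist_force: [-0.0, -0.1, -0.1]
opening: 0.998
grasp_force: 0.0
clock: 1.43
eef_pos: [228.1, 405.5, 245.3]
tcp_rot: [-0.165, 0.986, 0.0, 0.0]
wrist_force: [0.7, 0.4, 0.1]
opening: 0.992
grasp_force: 0.0
clock: 1.85
eef_pos: [325.4, 276.2, 245.5]
tcp_rot: [-0.162, 0.987, -0.001, 0.001]
wrist_force: [1.0, 0.3, -0.1]
opening: 0.995
grasp_force: 0.0
t 1.85 pos [325.4 276.2 245.5] F [ 1.   0.3 -0.1] open 0.995 grip 0.0
shift units [-1.071 -3.609 -0.356] turn units [-0.015  0.01  -0.052]
[{'xy': [139.4, 242.6], 'score': 0.69}]
```

View pics/d.png

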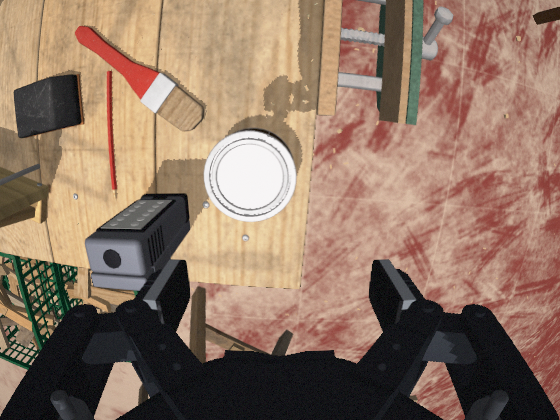

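The lamp stands at (140,245), upright, with its lens toward the camera and its back plate at the bottom. I'll continue to above it.

```bash
python3 -m crank '[-0.27,-0.9,0,0,0,0,85, -0.27,-0.9,0,0,0,0,85, -0.27,-0.9,-0.2,0,0,0,85, -0.27,-0.9,-0.2,0,0,0,85, 0,0,0,0,0,0,85]' >/dev/null
python3 to.py 412 153 260 0.33
python3 - <<'E'
from h import *
p=r.snapshot("wrist");print(np.array(r.search_frame("lamp_centre",p)[:2]));save(p,"e.png",(140,150,420,360),2.8);import pickle;pickle.dump(p,open("W2.pkl","wb"))
E
```

```text
t 2.37 pos [412.7 155.6 262.4] F [-0.6  0.9 -0.2] open 0.994 grip 0.0
shift units [ 0.038 -0.055  0.061] turn units [-0.018  0.027 -0.016]
[{'xy': [279.8, 196.9], 'score': 0.63}]
```

View pics/e.png

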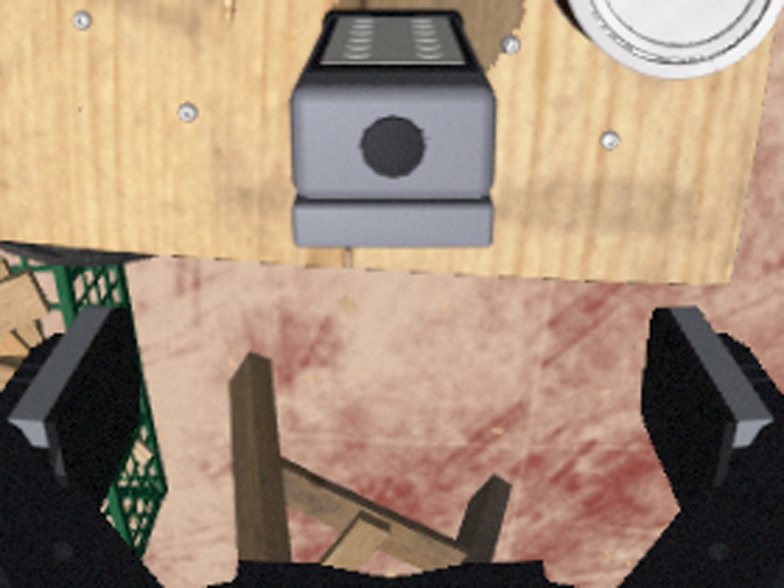

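The top face of the lamp is well aligned with the gripper. Its corners in the crop are (293,85), (494,85), (494,246) and (294,246).

```bash
python3 - <<'E'
from h import *
import pickle
p=pickle.load(open("W2.pkl","rb"))
q=[onplane(p,(u/2.8+140,v/2.8+150),150,True) for u,v in((293,85),(494,85),(494,246),(294,246))]
print(np.round(q,1).tolist());c=np.mean(q,0);print("c",c,[np.linalg.norm(q[i]-q[(i+1)%4]).round(1) for i in range(4)])
e=q[3]-q[0]+q[2]-q[1];yaw=np.arctan2(e[1],e[0]);f=(q[0]-q[1]+q[3]-q[2]);print("yaw",yaw,np.arctan2(f[1],f[0])-np.pi/2, np.arctan2(-f[1],-f[0])-np.pi/2)
from to import rem
rem(c[0],c[1],125,0.33)
E
```

```text
[[401.5, 123.4, 150.0], [383.9, 175.1, 150.0], [428.1, 192.0, 150.0], [446.7, 137.5, 150.0]]
c [415.05120252 156.98276103 150.        ] [np.float64(54.7), np.float64(47.4), np.float64(57.6), np.float64(47.3)]
yaw 0.333118107326816 -2.81266016212867 0.32893249146112313
t 2.47 pos [409.6 158.6 261.3] F [ 0.  -0.2 -0.6] open 0.994 grip 0.0
shift units [-0.115 -0.083  3.408] turn units [0.004 0.    0.005]
```

```bash
python3 -m crank '[-0.11,-0.08,0.5,0,0,0,85, 0,0,0.9,0,0,0,85, 0,0,0.9,0,0,0,85, 0,0,0.7,0,0,0,85, 0,0,0.4,0,0,0,85]' 
python3 -m crank '[0,0,0,0,0,0,85, 0,0,0,0,0,0,40, 0,0,0,0,0,0,40, 0,0,0,0,0,0,40, 0,0,0,0,0,0,40]' 60
python3 -m crank '[0,0,0,0,0,0,40, 0,0,0,0,0,0,40, 0,0,0,0,0,0,40, 0,0,0,0,0,0,40, 0,0,0,0,0,0,40]' 60
python3 to.py 415 157 125 0.33
```

```text
clock: 2.88
eef_pos: [412.1, 158.4, 122.5]
tcp_rot: [-0.166, 0.986, 0.0, -0.002]
wrist_force: [1.0, -1.0, 0.1]
opening: 0.996
grasp_force: 0.0
clock: 3.3
eef_pos: [415.3, 157.2, 126.8]
tcp_rot: [-0.165, 0.986, 0.0, 0.002]
wrist_force: [-0.7, 1.9, 7.2]
opening: 0.667
grasp_force: 65.8
clock: 3.72
eef_pos: [415.3, 157.1, 126.8]
tcp_rot: [-0.165, 0.986, 0.0, 0.002]
wrist_force: [-1.4, 0.6, 7.0]
opening: 0.667
grasp_force: 65.9
t 3.72 pos [415.3 157.1 126.8] F [-1.4  0.6  7. ] open 0.667 grip 65.9
shift units [ 0.009 -0.     0.045] turn units [0.002 0.03  0.01 ]
```

```bash
python3 -m crank '[0,0,-0.3,0,0,0,40, 0,0,-0.6,0,0,0,40, 0,0,-0.8,0,0,0,40, 0.4,0,-0.6,0,0,0,40, 0.4,0,-0.2,0,0,0.5,40]' 60
python3 -m crank '[0.4,0,0,0,0,0.6,40, 0.4,0,0,0,0,0.6,40, 0.3,-0.2,0,0,0,0.6,40, 0.2,-0.4,0,0,0,0.5,40, 0,-0.5,0,0,0,0.25,40]' >/dev/null
python3 -m crank '[0,-0.6,0,0,0,0,40, 0,-0.7,0,0,0,0,40, 0,-0.7,0,0,0,0,40, 0,-0.7,0,0,0,0,40, 0,-0.7,0,0,0,0,40]' >/dev/null
python3 to.py 330 -100 225 0.011
```

```text
clock: 4.13
eef_pos: [385.2, 146.3, 228.8]
tcp_rot: [-0.139, 0.99, -0.0, 0.003]
wrist_force: [0.4, 0.2, -2.7]
opening: 0.67
grasp_force: 66.7
t 4.97 pos [338.1 -45.1 225.8] F [ 0.2 -0.2 -2.3] open 0.671 grip 66.6
shift units [ 0.22  -1.371  0.02 ] turn units [-0.003  0.008  0.008]
```

```bash
python3 -m crank '[0.1,-0.6,0,0,0,0,40, 0.1,-0.5,0,0,0,0,40, 0,-0.3,0,0,0,0,40, 0,0,0,0,0,0,40, 0,0,0,0,0,0,40]' >/dev/null
python3 to.py 330 -100 225 0.011
python3 - <<'E'
from h import *
import pickle
p=r.snapshot("wrist");save(p,"f.png",s=1.4);q=r.snapshot("scene");t=r.snapshot("top");pickle.dump((p,q,t),open("W3.pkl","wb"))
print(r.search_frame("board",p)[:1],r.search_frame("lamp_centre",p)[:1])
print(proj(p,(430,-182,162),True))
E
```

```text
t 5.38 pos [ 331.1 -100.   225.5] F [-0.8  0.8 -3.8] open 0.669 grip 66.6
shift units [0.027 0.001 0.012] turn units [ 0.002  0.001 -0.007]
[{'xy': [94.6, 302.1], 'score': 0.77}] [{'xy': [281.7, 270.5], 'score': 0.78}]
[175.46253436 342.59710735]
```

View pics/f.png

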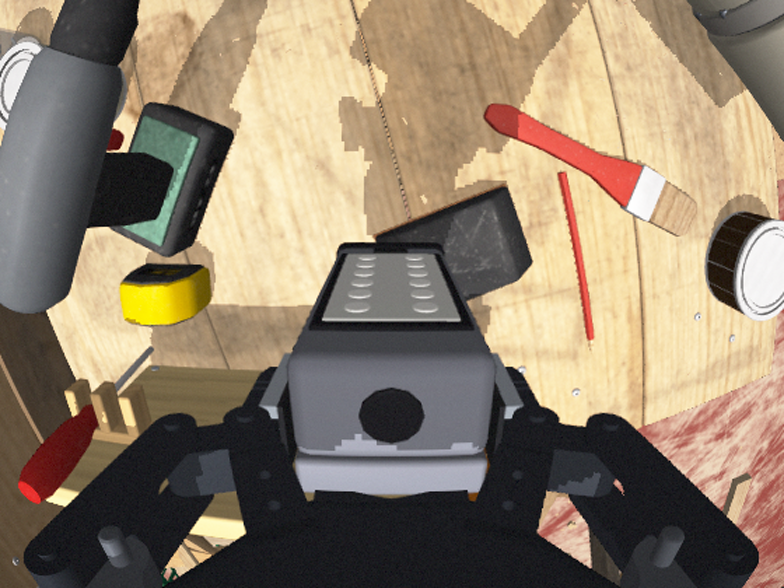

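The screw is hidden behind the finger linkage. I'll work out an offset that brings it into view on the clear strip left of the gripper.

```bash
python3 - <<'E'
from h import *
import pickle
p=pickle.load(open("W3.pkl","rb"))[0];S=np.array((430,-182,162.))
for d in((0,0,0),(20,35,20),(20,45,20),(20,50,40),(30,45,40),(20,60,40),(0,60,0),(0,45,40)): print(d,(1.4*proj(p,S-np.array(d),True)).round())
E
```

```text
(0, 0, 0) [246. 480.]
(20, 35, 20) [195. 427.]
(20, 45, 20) [181. 426.]
(20, 50, 40) [186. 408.]
(30, 45, 40) [190. 396.]
(20, 60, 40) [172. 407.]
(0, 60, 0) [154. 468.]
(0, 45, 40) [198. 434.]
```

```bash
python3 -m crank '[-0.2,0.4,-0.3,0,0,0,40, -0.3,0.5,-0.4,0,0,0,40, 0,0.47,-0.3,0,0,0,40, 0,0,0,0,0,0,40, 0,0,0,0,0,0,40]' >/dev/null
python3 to.py 351 -45 265 0.011
python3 - <<'E'
from h import *
import pickle
p=r.snapshot("wrist");save(p,"g.png",(0,230,230,400),3.4);pickle.dump(p,open("W4.pkl","wb"))
print(proj(p,(430,-182,162),True), r.search_frame("board_face",p)[:2])
E
```

```text
t 6.05 pos [350.7 -44.1 265.6] F [ 0.4  0.  -3.6] open 0.67 grip 67.2
shift units [-0.007 -0.022  0.015] turn units [-0.006  0.009  0.034]
[126.76831415 290.60691554] [{'xy': [89.7, 274.8], 'score': 0.7}]
```

View pics/g.png

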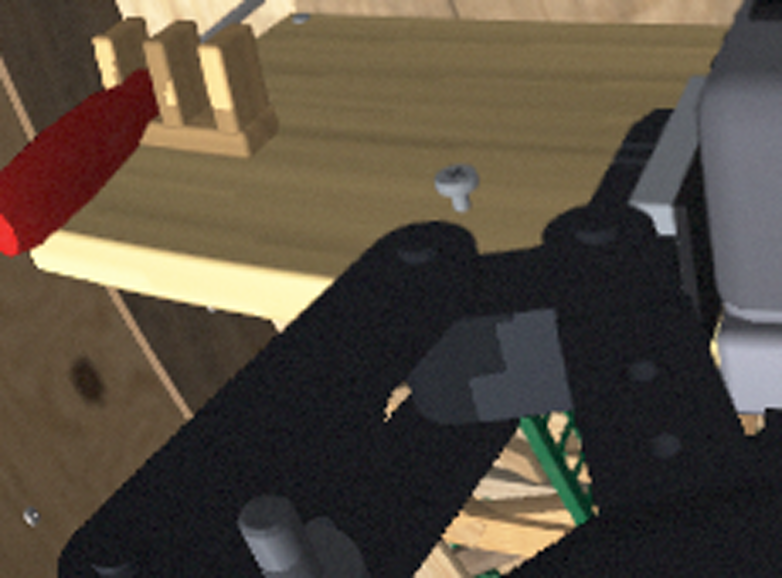

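The screw is clearly visible. Its head is at crop (457,177), the shank foot at (463,211), and the board's top front corner at (40,240). I'll triangulate against the top view.

```bash
python3 - <<'E'
from h import *
import pickle
p=pickle.load(open("W4.pkl","rb"));T=pickle.load(open("P0.pkl","rb"))["top"]
f=lambda u,v:(u/3.4,230+v/3.4)
rw=ray(p,f(457,177),True);rt=ray(T,(328.3,204.6));X=tri([rw,rt]);print("tri head",X,"reproj",proj(p,X,True)-f(457,177),proj(T,X)-(328.3,204.6))
for x in(427,429,431,433):
    c,v=rw;print(x,c+v*(x-c[0])/v[0])
c,v=ray(p,f(463,211),True)
for x in(438,440,442,444):print("base",x,c+v*(x-c[0])/v[0])
print("corner",onplane(p,f(42,236),185,True),"edge",onplane(p,f(333,278),185,True))
print("bench edge pts",[onplane(p,f(*u),0,True).round(1) for u in((300,18),(700,24))])
E
```

```text
tri head [ 435.15629261 -184.33093519  138.5325727 ] reproj [0.56254687 0.60581213] [0.25625018 0.26134992]
427 [ 427.         -178.23365279  150.68668698]
429 [ 429.         -179.99037335  147.45137633]
431 [ 431.         -181.74709391  144.21606569]
433 [ 433.         -183.50381448  140.98075505]
base 438 [ 438.         -178.47065654  150.76723933]
base 440 [ 440.         -180.11080534  147.75301105]
base 442 [ 442.         -181.75095415  144.73878277]
base 444 [ 444.         -183.39110295  141.72455449]
corner [ 446.57794725 -321.29870752  185.        ] edge [ 441.25968502 -204.47061845  185.        ]
bench edge pts [array([ 447.1, -327.6,    0. ]), array([ 441.9, -141.1,    0. ])]
```

The wrist view gives the screw at z≈145, y≈-182, with the face at x≈441.5. The top view's pixel is too coarse in height: 1 px is about 10 mm. Next I'll go in front of the screw with the entry about 12 mm too high, then feel downward.

```bash
python3 -m crank '[-0.1,-0.4,0,0,0,0,40, -0.2,-0.7,0,0,0,0,40, -0.18,-0.7,0,0,0,0,40, 0,-0.7,0,0,0,0,40, 0,-0.6,0,0,0,0,40]' >/dev/null
python3 -m crank '[0,-0.33,0.3,0,0,0,40, 0,0,0.6,0,0,0,40, 0,0,0.6,0,0,0,40, 0,0,0.4,0,0,0,40, 0,0,0,0,0,0,40]' >/dev/null
python3 -m crank '[0,0,0,0,0,0,40, 0,0,0,0,0,0,40]'
python3 to.py 400 -182.3 188 0.015
```

```text
clock: 7.15
eef_pos: [371.8, -182.6, 190.1]
tcp_rot: [-0.006, 1.0, -0.0, 0.0]
wrist_force: [0.5, -0.0, -3.3]
opening: 0.668
grasp_force: 67.1
t 7.15 pos [ 371.8 -182.6  190.1] F [ 0.5 -0.  -3.3] open 0.668 grip 67.1
shift units [-0.706 -0.     0.053] turn units [-0.009  0.008 -0.035]
```

```bash
python3 -m crank '[-0.2,0,0.03,0,0,0,40, -0.3,0,0.02,0,0,0,40, -0.2,0,0,0,0,0,40, 0,0,0,0,0,0,40, 0,0,0,0,0,0,40]' | egrep 'pos|force'
python3 -m crank '[-0.03,0,0,0,0,0,40, -0.03,0,0,0,0,0,40, 0,0,0,0,0,0,40]'| egrep 'pos|force'
python3 -m crank '[-0.03,0,0,0,0,0,40, -0.03,0,0,0,0,0,40, 0,0,0,0,0,0,40]'| egrep 'pos|force'
```

```text
eef_pos: [400.1, -181.5, 187.3]
wrist_force: [0.2, 0.5, -3.9]
grasp_force: 67.2
eef_pos: [401.9, -181.6, 187.4]
wrist_force: [0.3, -0.3, -3.6]
grasp_force: 67.2
eef_pos: [404.4, -181.7, 187.4]
wrist_force: [-0.3, 0.4, -3.4]
grasp_force: 67.2
```

```bash
for i in 1; do python3 -m crank '[-0.02,-0.01,0,0,0,0,40, -0.02,-0.01,0,0,0,0,40, 0,0,0,0,0,0,40]'| egrep 'pos|wrist_f'
python3 -m crank '[-0.02,0,0,0,0,0,40, -0.02,0,0,0,0,0,40, 0,0,0,0,0,0,40]'| egrep 'pos|wrist_f'
python3 -m crank '[-0.02,0,0,0,0,0,40, 0,0,0,0,0,0,40]'| egrep 'pos|wrist_f'; done
```

```text
eef_pos: [405.9, -182.5, 187.3]
wrist_force: [-0.1, 0.2, -3.6]
eef_pos: [406.3, -182.3, 187.1]
wrist_force: [-7.8, -1.2, -1.2]
eef_pos: [406.5, -182.2, 187.0]
wrist_force: [-9.9, -1.2, -0.3]
```

Contact came at x=406.3, which matches the prediction. I'll ease off a little and slide down while feeling.

```bash
python3 -m crank '[0.008,0,0.03,0,0,0,40, 0,0,0.03,0,0,0,40, 0,0,0,0,0,0,40]'| egrep 'pos|wrist_f'
python3 -m crank '[0,0,0.03,0,0,0,40, 0,0,0.03,0,0,0,40, 0,0,0,0,0,0,40]'| egrep 'pos|wrist_f'
python3 -m crank '[0,0,0.03,0,0,0,40, 0,0,0.03,0,0,0,40, 0,0,0,0,0,0,40]'| egrep 'pos|wrist_f'
```

```text
eef_pos: [406.4, -182.0, 184.4]
wrist_force: [-8.6, -0.7, -2.0]
eef_pos: [406.4, -182.0, 182.0]
wrist_force: [-7.4, -0.8, -2.2]
eef_pos: [406.5, -181.9, 179.6]
wrist_force: [-8.0, -1.5, -3.4]
```

```bash
python3 -m crank '[0,0,0.03,0,0,0,40, 0,0,0,0,0,0,40]'| egrep 'pos|wrist_f'
python3 -m crank '[0,0,0.03,0,0,0,40, 0,0,0,0,0,0,40]'| egrep 'pos|wrist_f'
python3 -m crank '[0,0,0.03,0,0,0,40, 0,0,0,0,0,0,40]'| egrep 'pos|wrist_f'
python3 -m crank '[0,0,0.03,0,0,0,40, 0,0,0,0,0,0,40]'| egrep 'pos|wrist_f'
```

```text
eef_pos: [406.5, -182.0, 178.4]
wrist_force: [-7.4, 0.1, -2.6]
eef_pos: [406.7, -182.0, 177.2]
wrist_force: [-5.9, -0.1, -3.7]
eef_pos: [407.8, -182.2, 176.2]
wrist_force: [-1.6, 0.0, -6.0]
eef_pos: [408.3, -182.5, 175.3]
wrist_force: [0.0, -0.3, -3.0]
```

The head has dropped in at TCP z≈175.5. Next I'll advance gently to the face.

```bash
python3 -m crank '[-0.04,0,0.015,0,0,0,40, -0.04,0,0,0,0,0,40, 0,0,0,0,0,0,40]'| egrep 'pos|wrist_f'
python3 -m crank '[-0.04,0,0,0,0,0,40, -0.04,0,0,0,0,0,40, 0,0,0,0,0,0,40]'| egrep 'pos|wrist_f'
```

```text
eef_pos: [411.6, -182.4, 174.8]
wrist_force: [-0.1, 0.1, -2.5]
eef_pos: [414.7, -182.4, 174.8]
wrist_force: [-0.4, -0.5, -3.6]
```

```bash
python3 -m crank '[-0.03,0,0,0,0,0,40, -0.03,0,0,0,0,0,40, 0,0,0,0,0,0,40]'| egrep 'pos|wrist_f'
```

```text
eef_pos: [416.7, -182.3, 174.7]
wrist_force: [-1.3, -0.5, -2.1]
```

```bash
python3 -m crank '[0.015,0,0,0,0,0,40, 0,0,0.05,0,0,0,40, 0,0,0.05,0,0,0,40, 0,0,0,0,0,0,40]'| egrep 'pos|wrist_f'
python3 -m crank '[0,0,0.03,0,0,0,40, 0,0,0.03,0,0,0,40, 0,0,0,0,0,0,40]'| egrep 'pos|wrist_f'
python3 -m crank '[0,0,0.03,0,0,0,40, 0,0,0,0,0,0,40]'| egrep 'pos|wrist_f'
```

```text
eef_pos: [416.1, -182.2, 170.3]
wrist_force: [-0.2, 0.7, -2.5]
eef_pos: [416.1, -182.2, 168.1]
wrist_force: [0.9, 0.7, -3.0]
eef_pos: [416.2, -182.3, 167.0]
wrist_force: [-0.3, 0.0, -2.8]
```

```bash
python3 -m crank '[0,0,0.03,0,0,0,40, 0,0,0,0,0,0,40]'| egrep 'pos|wrist_f'
python3 -m crank '[0,0,0.03,0,0,0,40, 0,0,0,0,0,0,40]'| egrep 'pos|wrist_f'
python3 -m crank '[0,0,0.03,0,0,0,40, 0,0,0,0,0,0,40]'| egrep 'pos|wrist_f'
python3 -m crank '[0,0,0.03,0,0,0,40, 0,0,0,0,0,0,40]'| egrep 'pos|wrist_f'
```

```text
eef_pos: [416.2, -182.2, 165.8]
wrist_force: [0.8, 0.3, -3.0]
eef_pos: [416.3, -181.8, 164.8]
wrist_force: [2.0, 4.4, -0.2]
eef_pos: [416.3, -181.8, 163.5]
wrist_force: [2.0, 5.7, -1.1]
eef_pos: [416.1, -181.5, 162.1]
wrist_force: [0.5, 5.8, -2.1]
```

```bash
python3 -m crank '[0,0,0.03,0,0,0,40, 0,0,0.02,0,0,0,40, 0,0,0,0,0,0,40]'| egrep 'pos|wrist_f'
python3 -m crank '[0,0,0.03,0,0,0,40, 0,0,0.02,0,0,0,40, 0,0,0,0,0,0,40]'| egrep 'pos|wrist_f'
python3 -m crank '[0,0,0.03,0,0,0,40, 0,0,0.02,0,0,0,40, 0,0,0,0,0,0,40]'| egrep 'pos|wrist_f'
```

```text
eef_pos: [416.0, -181.5, 160.0]
wrist_force: [1.1, 6.3, -1.9]
eef_pos: [415.9, -181.4, 157.9]
wrist_force: [1.9, 6.4, -3.1]
eef_pos: [415.8, -181.4, 155.8]
wrist_force: [1.0, 5.6, -3.3]
```

```bash
python3 -m crank '[0,0,0.03,0,0,0,40, 0,0,0.02,0,0,0,40, 0,0,0,0,0,0,40]'| egrep 'pos|wrist_f'
python3 -m crank '[0,0,0.03,0,0,0,40, 0,0,0,0,0,0,40]'| egrep 'pos|wrist_f'
python3 -m crank '[0,0,0.02,0,0,0,40, 0,0,0,0,0,0,40]'| egrep 'pos|wrist_f'
```

```text
eef_pos: [415.7, -181.4, 153.6]
wrist_force: [1.0, 5.8, -5.1]
eef_pos: [415.7, -181.3, 152.3]
wrist_force: [0.9, 5.4, -6.3]
eef_pos: [415.6, -181.4, 151.5]
wrist_force: [1.5, 5.7, -6.7]
```

```bash
python3 -m crank '[0,0,0.02,0,0,0,40, 0,0,0,0,0,0,40]'| egrep 'pos|wrist_f'
python3 -m crank '[0,0,0.02,0,0,0,40, 0,0,0,0,0,0,40]'| egrep 'pos|wrist_f'
python3 -m crank '[0,0,0.02,0,0,0,40, 0,0,0,0,0,0,40]'| egrep 'pos|wrist_f'
```

```text
eef_pos: [415.6, -181.4, 150.7]
wrist_force: [1.2, 5.7, -5.7]
eef_pos: [415.7, -181.5, 150.3]
wrist_force: [-0.7, 6.1, 0.3]
eef_pos: [415.8, -181.5, 150.0]
wrist_force: [-2.0, 6.6, 4.5]
```

Bottom stop felt at z≈150.3. One slightly firmer push, then I'll relieve the side force before opening.

```bash
python3 -m crank '[0,0,0.012,0,0,0,40, 0,0,0,0,0,0,40, 0,0,0,0,0,0,40]'| egrep 'pos|wrist_f'
python3 -m crank '[0,0.015,-0.02,0,0,0,40, 0,0.01,-0.01,0,0,0,40, 0,0,0,0,0,0,40]'| egrep 'pos|wrist_f'
python3 -m crank '[0,0.01,0,0,0,0,40, 0,0,0,0,0,0,40]'| egrep 'pos|wrist_f'
```

```text
eef_pos: [415.8, -181.5, 149.9]
wrist_force: [-3.4, 7.3, 8.1]
eef_pos: [415.8, -181.2, 150.4]
wrist_force: [-2.9, 2.1, -1.4]
eef_pos: [415.9, -181.1, 150.4]
wrist_force: [-3.6, -0.3, -3.2]
```

```bash
python3 -m crank '[0.012,0,0,0,0,0,40, 0,0,0,0,0,0,40]'| egrep 'pos|wrist_f'
python3 -m crank '[0,0,0,0,0,0,60, 0,0,0,0,0,0,64, 0,0,0,0,0,0,70, 0,0,0,0,0,0,78, 0,0,0,0,0,0,78]' 20| egrep 'pos|force|open'
python3 -m crank '[0,0,0,0,0,0,78, 0,0,0,0,0,0,78, 0,0,0,0,0,0,78]'| egrep 'pos|force|open'
```

```text
eef_pos: [415.8, -181.1, 150.5]
wrist_force: [-0.3, -0.5, -5.1]
eef_pos: [415.9, -181.0, 150.9]
wrist_force: [-0.4, -0.0, -0.2]
opening: 0.911
grasp_force: 0.0
eef_pos: [415.7, -180.9, 150.7]
wrist_force: [0.2, -0.1, 0.1]
opening: 0.914
grasp_force: 0.0
```

```bash
python3 - <<'E'
from h import *
p=r.snapshot("wrist");q=r.snapshot("scene")
a=cv2.resize(p["color"][120:400,100:460,::-1],(480,373));b=cv2.resize(q["color"][100:270,200:340,::-1],(308,373))
cv2.imwrite("pics/h.png",np.hstack([a,b]))
E
```

```text
(no output)
```

View pics/h.png

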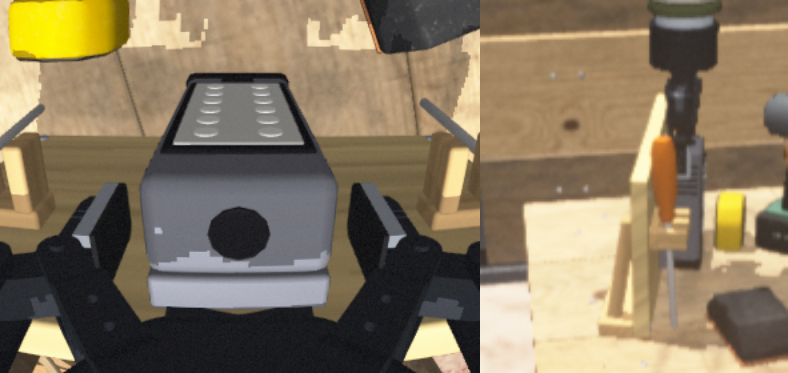

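The lamp hangs free between the open pads, straight and against the board. The tape (yellow) hasn't moved. I'll retreat straight up and check.

```bash
python3 -m crank '[0,0,-0.3,0,0,0,78, 0,0,-0.6,0,0,0,78, 0,0,-0.8,0,0,0,78, 0,0,-0.8,0,0,0,78, 0,0,-0.5,0,0,0,78]'| egrep 'pos|force'
python3 -m crank '[0,0,0,0,0,0,78, 0,0,0,0,0,0,78, 0,0,0,0,0,0,78, 0,0,0,0,0,0,78, 0,0,0,0,0,0,78]'| egrep 'clock|pos|force'
python3 - <<'E'
from h import *
p=r.snapshot("wrist");q=r.snapshot("top")
a=cv2.resize(p["color"][:,:,::-1],(480,360));b=cv2.resize(q["color"][170:260,280:370,::-1],(308,360))
cv2.imwrite("pics/i.png",np.hstack([a,b]))
for n in("lamp_centre",):print(r.search_frame(n,p)[:1],r.search_frame(n,q)[:1])
# predicted lamp top corners with the lamp home
for z in (171,174,178):
  print(z,[(proj(p,(x,y,z),True)*[480/560,360/420]).round().tolist() for x,y in((392,-210),(392,-152),(440,-152),(440,-210))])
E
```

```text
eef_pos: [416.0, -181.1, 273.7]
wrist_force: [0.8, 0.5, 0.1]
grasp_force: 0.0
clock: 16.58
eef_pos: [415.4, -180.7, 269.6]
wrist_force: [-0.2, 0.5, 0.4]
grasp_force: 0.0
[{'xy': [280.5, 202.0], 'score': 0.59}] []
171 [[205.0, 155.0], [274.0, 156.0], [272.0, 209.0], [207.0, 208.0]]
174 [[205.0, 156.0], [275.0, 157.0], [272.0, 210.0], [206.0, 209.0]]
178 [[204.0, 157.0], [275.0, 158.0], [272.0, 212.0], [206.0, 211.0]]
```

View pics/i.png

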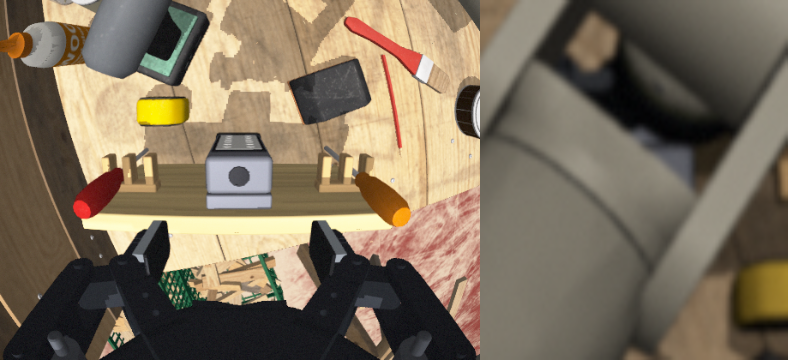

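The lamp's top spans (206–272, 157–208), which matches its predicted hung pose. It is straight and on the middle line, and the tape is in place. Handing in.

```bash
python3 -c "
from rig import r
print(r.job_done())"
```

```text
the job is handed in; nothing more can be done
None
```

The lamp hangs fully home on the screw, straight and still, the gripper is clear, the tape measure looks untouched, and the job is handed in; I judged the catch closed by feel from the stop at full travel, as its joint reading was not available, and the hand-in returned no verdict.

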